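Take the drum off the spindle sander

ROBOT

A 6-joint arm with a two-finger parallel gripper is mounted at the origin on the work surface. World frame = base frame: x ahead of the robot, y to its left, z up, the work surface at z = 0. Lengths are in m, angles in degrees, forces in N, time in s.
With the tool pointing down it reaches from about 0.375 to 0.975 m from the base axis. Payload 3.8 kg.
Tool frame: the origin (TCP) lies between the finger pads; the fingertips stand bot.tip_extent ahead of it and the grasp point (between the pads) is the TCP (bot.tip_extent is the distance from the TCP to the fingertips, in m); z points along the fingers, y is the line along which they close (so a half turn about z gives the same grasp; the last joint's range is limited). The gripper opens to 85 mm and grips with 20 to 120 N. Pads are 22 mm wide; open, the fingers measure 114 mm over their backs; the gripper's body (76 mm by 85 mm) begins 54 mm behind the grasp point. The pads swing forward as they close: fully open they stand 13 mm farther back than shut.
Start: joints at [-73.104, 15.12, 91.902, -0, 72.978, -2.114], TCP at [0.22, -0.638, 0.25] pointing down, gripper open.
Joint ranges: [-150.88, 150.88], [-54.13, 125.18], [17.81, 147.31], [-75.09, 255.09], [0, 152.58], [-146.25, 146.25]. Speed limits (degrees/s): [147.25, 147.25, 180, 180, 180, 180].

INTERFACE

Orientations are given as [roll, pitch, yaw] about the fixed x, y, z axes, in that order (R = Rz(yaw) Ry(pitch) Rx(roll)).
In Python, from rig import bot gives the robot as it stands. The module is installed in compiled form; this text tells all that it offers.
- The arm moves only by the tool carry_out, never from a script. Its argument "motion" is one flat list of numbers, 7 for each row, row after row: the shift along the tool's x, y, z as a fraction of full scale, then the turn, a rotation vector about the tool's x, y, z as a fraction of full scale, then the finger opening in mm, from 0 to 85.4. A call has exactly 5 rows; each row is the pose to reach, as a shift and turn from the pose commanded when the call began, along the tool's axes at that moment; what a row does not reach only later rows make up. Full scale, the value 1, is 0.4 m for a shift and 2 rad for a turn. A row lasts 1/12 s, in which the tool goes at most 41.7 mm and 7.16 degrees, less where a joint would pass 70% of its speed; a pose out of reach is approached as far as the arm can. A call with a number of a shift or a turn outside -1 to 1 is refused whole. A call with a gripper value outside its range is refused whole. The fingers move at their own pace and stop on an object; "newtons" is the grip in N (left out, the last holds). Time passes only in rows, so rows that repeat a pose let the fingers close, or fill a call up. It gives the time, the measured TCP pose, the force, the opening and the grip force at its end, in the units of the state.
- bot.get_state(): the state, without advancing time (a new reading comes with each control period).
- bot.capture(name): name is "scene" or "top" or "wrist"; returns a dict with "img" (480x640x3 uint8, red, green, blue), "K" (3x3 intrinsics, pixels), "extrinsics" (4x4, takes a point from camera to world coordinates); the wrist camera has in their place "mount" (4x4, takes a point from camera to tool coordinates, whose origin is the TCP and whose axes are the flange's). Camera axes: x right, y down, z forward; pixel columns grow to the right and rows downward; lengths in m; the calibration is good to about 2 mm. A picture is of the moment at which its call begins: read the wrist's pose just before it. There is no depth.
- bot.sign_off(): hands the job in; it is judged then, once.
The state is a dict: "time_s": time; "q": joint angles; "joint_vel": joint speeds; "effort": joint torques, N m; "eef_pos": TCP position; "tcp_rot": TCP orientation; "force": force on the tool from outside, world axes, zero at the start; "wrist_torque": the same for the moment, N m; "gripper_width": opening from 0.0 (shut) to 1.0 (fully open); "grip_force": force on a finger pad.
Only numpy, scipy, OpenCV 4.12 (cv2) and the standard library are available. Lean on these libraries where they do the work, as an engineer would, in place of code of your own. Each camera call takes 0.05 s, during which the arm holds its last target. There are 200 camera calls.

TASK

Strip the spindle sander so another drum can go on: unscrew the clamping knob, which has a left-hand thread and comes off clockwise, without straining its thread, and lay it in the metal parts tray. Then lift the sanding drum off the spindle and lower it, without banging it down, fully home on the empty post of the wooden drum rack. Leave the two drums already on the rack and the wooden blank where they are.

Things in the scene. Friction and masses are not known exactly. Their poses are not given: they have to be found in the camera images.
- knob: Black clamping knob screwed on the spindle over the drum, 80 g: ribbed round head 46 mm across, 22 mm high; below it a neck 35 mm across, 26 mm long, ending in a 43 mm flange that bears on the drum. Origin: centre of the head, on the axis, 11 mm below its flat top, 37 mm above the underside of the flange; z up. Left-hand thread: clockwise seen from above loosens it, and it climbs as it turns.
- spindle: Upright steel spindle of the sander, fixed, does not turn: 22 mm thick, its threaded end 108 mm above the origin. Origin: on the axis, level with the sander's iron table (30 mm above the bench); z up. The knob's nut thread is worn plastic: more than 30 N between knob and spindle bruises it. A hand that does not rise with the climbing knob, or that pulls hard while it is threaded, does that.
- drum: Brown sanding drum under the knob, a tube 46 mm across, 76 mm high, with a 26 mm bore right through, about 200 g. Origin: on the axis, 12 mm below its top face, 64 mm above its foot; z up. On the spindle its foot is 10 to 14 mm above the iron table, on a black cushion ring, and the spindle ends about 20 mm above its top face: grip it near the top. It must rise 100 mm to clear the spindle.
- rack: Plywood drum rack on the bench, fixed: board 280 x 100 x 18 mm with three upright dowel posts in a row along its x axis, 90 mm apart, each 22 mm thick with a tapered tip, 70 mm above the bench. The middle post is empty, the outer two carry drums. Origin: underside of the board at its centre; z up.
- free_post (a point): Tip of the empty middle post of the rack, on its axis, 70 mm above the bench. A drum that is home stands on the board 18 mm above the bench, its origin 82 mm above the bench.
- tray: Shallow square metal parts tray on the bench, fixed: 170 x 170 mm, 20 mm high, walls and floor 4 mm thick. Origin: underside at its centre.
- drum_big: Drum on an outer post of the rack, to be left alone: 64 mm across, 76 mm high. Origin on its axis, 12 mm below its top.
- drum_small: Drum on the other outer post of the rack, to be left alone: 37 mm across, 76 mm high. Origin on its axis, 12 mm below its top.
- blank: Pale wooden bracket blank lying on the sander's table, to be left alone: 110 x 62 x 19 mm. Origin under its middle.
- sander: Spindle sander let into the bench, fixed: its cast-iron table, 370 x 295 mm (along its x and y), stands 30 mm above the bench, the spindle in its middle. Origin: on the spindle's axis at bench level; z up.
- thread_end (a point): Top end of the spindle's coarse thread, on the axis, hidden in the knob. A springy cushion under the drum keeps the knob tight: the first quarter turn is stiff (up to about 0.4 N m) and hardly climbs, then it is easy and climbs several mm. It comes free after a little over half a turn, more or less, to be felt: a slow pull (about 1 cm/s) of up to 5 N lifts it if free; if not, it holds after 2 mm.
Not all that is in view belongs to the job. There is more than one size of the knob; the one meant has the size given above. What is shaped like the drum but blue is not meant.

How it is judged (in metres and radians):
On the way, in this order (a step that is already met when the one before it is completed fails the run):
1. the knob is unscrewed and lifted clear above the spindle's end (z of knob in the frame of spindle above 0.145 m and contact force between knob and spindle below 0.1 N), for 0.1 s.
2. the knob lies in the tray, let go and at rest (x of knob in the frame of tray between -0.085 and 0.085 m and y of knob in the frame of tray between -0.085 and 0.085 m and height (world z) of knob below 0.06 m and contact force between knob and the fingers below 0.1 N and linear speed of knob below 0.05 m/s), for 0.2 s.
3. the drum is lifted clear off the spindle (z of drum in the frame of spindle above 0.175 m), for 0.1 s.
At the end, for the whole second after the job is handed in: The drum stands home on the rack's empty post (origin 78 to 85 mm above the bench, within 5 mm of the post's axis, upright within 0.06 rad) and the knob lies in the tray (within its 170 mm square, head centre under 60 mm above the bench), both let go and at rest (horizontal distance between drum and free_post below 0.005 m and height (world z) of drum between 0.078 and 0.085 m and angle between drum's own z axis and vertical below 0.06 rad and linear speed of each of drum, knob below 0.02 m/s and contact force between drum and the fingers below 0.1 N and x of knob in the frame of tray between -0.085 and 0.085 m and y of knob in the frame of tray between -0.085 and 0.085 m and height (world z) of knob below 0.06 m); the robot touches nothing.
It fails at once if the worn plastic thread is bruised: more than 30 N between knob and spindle (contact force between knob and spindle above 30 N).
It fails at once if the drum is banged down: more than 50 N between drum and rack (contact force between drum and rack above 50 N).
It fails at once if a drum on the rack or the wooden blank is moved by more than 20 mm (distance of any of drum_big, drum_small, blank from where it was at the start of the episode above 0.02 m).
It also fails if it takes over 72 s, if anything falls off the work surface, if the arm or the gripper's body presses on something with over 40 N, if the wrist force passes 120 N, or if a joint passes its speed limit or range.

## Working session

There is one attempt and no reset: what is moved stays moved. The work goes in short steps, Python scripts to look and compute and a tool call to move; the robot and the scene stay as the last step left them, time stands still between calls to the robot, and variables do not carry over. Pictures are saved under pics/ and viewed, at most 10 in all, crops included, and the job is handed in when it is done.

Besides the shell and the picture viewer there is one more tool, called after ">>>" by a JSON object that holds its "api" and its "payload", one argument or row to a line. carry_out: Moves the arm, as the interface text tells. Its arguments: {"type":"object","properties":{"motion":{"type":"array"},"newtons":{"type":"number"}},"required":["motion"]}

```bash
mkdir -p pics
python3 - <<'E'
from rig import bot
import cv2,pickle
s=bot.get_state();print(s,bot.tip_extent)
for n in("scene","top"):
    c=bot.capture(n);pickle.dump(c,open(n+'.pkl','wb'));print(n,c["K"].round(1).tolist(),c["extrinsics"].round(3).tolist())
    cv2.imwrite(f'pics/{n}0.png',c["img"][:,:,::-1])
E
```

```text
{'time_s': 0.0, 'q': array([-7.31043934e+01,  1.51706817e+01,  9.19794431e+01,  3.29977880e-04,
        7.29770112e+01, -2.11212197e+00]), 'joint_vel': array([ 0.0246229 , -0.0426224 ,  0.06883436, -0.03662024,  0.01349979,
       -0.03638492]), 'effort': array([-1.09652483e-03, -5.15115595e+01, -3.67315829e+01, -2.06398513e-04,
        1.28416266e-02,  2.29273257e-05]), 'eef_pos': array([ 0.21967298, -0.63754578,  0.24896112]), 'tcp_rot': array([-1.79872962e+02, -5.00070508e-03,  1.90076261e+01]), 'force': array([ 0.62023373, -0.37997802, -0.46463446]), 'wrist_torque': array([ 0.00057618,  0.00093636, -0.04065987]), 'grip_force': 0.0, 'gripper_width': 0.9986059848512486} 0.019
scene [[501.8, 0.0, 321.8], [0.0, 501.8, 254.1], [0.0, 0.0, 1.0]] [[-0.256, 0.738, -0.624, 1.227], [0.967, 0.196, -0.164, 0.153], [0.001, -0.646, -0.764, 0.839], [0.0, 0.0, 0.0, 1.0]]
top [[479.3, 0.0, 315.9], [0.0, 479.3, 237.6], [0.0, 0.0, 1.0]] [[0.025, -0.992, 0.122, 0.517], [-1.0, -0.026, -0.001, -0.015], [0.004, -0.122, -0.993, 0.972], [0.0, 0.0, 0.0, 1.0]]
```

View pics/scene0.png

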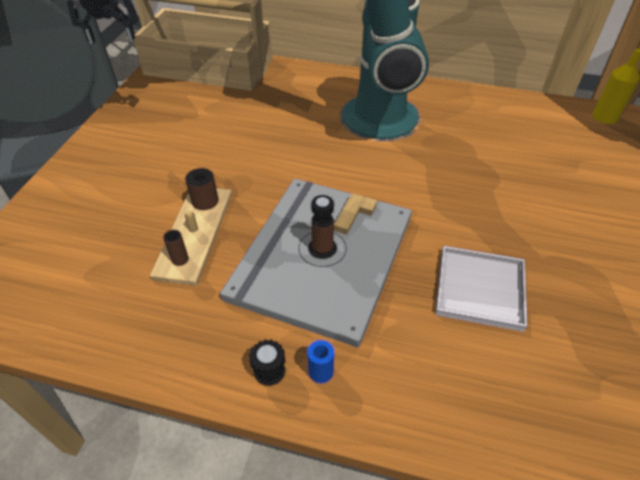

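View pics/top0.png

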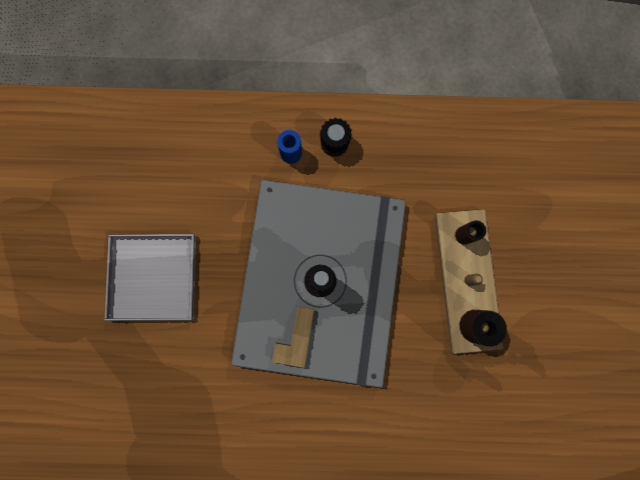

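The scene view shows the fitted knob at (322,205) over the brown drum (322,237), the tray at (482,288), and the free post at (190,220). The top view shows the knob at (320,279), tray at (151,278), free post tip at (475,280) and blank at (297,340).

These could be mistaken for the target:
- **Knobs:** fitted knob at top (320,279), and a larger loose knob at top (336,133).
- **Drums:** blue drum at (290,146), rack drums at (470,232) and (487,328), and the brown drum under the knob.

I choose the knob and brown drum on the spindle.

```bash
cat > h.py <<'E'
import numpy as np,cv2,pickle
def ray(c,uv,T=None):
    T=c["extrinsics"] if T is None else T
    d=T[:3,:3]@np.linalg.solve(c["K"],[uv[0],uv[1],1.]); return T[:3,3],d/np.linalg.norm(d)
def plane(c,uv,z,T=None):
    o,d=ray(c,uv,T); return o+d*(z-o[2])/d[2]
def tri(rays):
    A=sum(np.eye(3)-np.outer(d,d) for o,d in rays);b=sum((np.eye(3)-np.outer(d,d))@o for o,d in rays)
    return np.linalg.solve(A,b)
def blobs(img,box,f):
    x0,y0,x1,y1=box;m=f(img[y0:y1,x0:x1].astype(int)).astype(np.uint8)
    n,l,s,c=cv2.connectedComponentsWithStats(m)
    r=sorted([(int(s[i][4]),(c[i]+[x0,y0]).round(1).tolist()) for i in range(1,n)],reverse=True)
    return r
def scale(p):return np.round(np.array(p),4)
E
python3 - <<'E'
from h import *
S,T=[pickle.load(open(n+'.pkl','rb')) for n in('scene','top')]
white=lambda a:(a.min(2)>120)&(a.max(2)-a.min(2)<40)
a=blobs(S['img'],(308,192,338,218),white)[:2];b=blobs(T['img'],(305,265,335,300),white)[:2];print(a,b)
print('cap',tri([ray(S,a[0][1]),ray(T,b[0][1])]),plane(T,b[0][1],.166),plane(S,a[0][1],.166))
# ellipse ring on table
tray=[plane(T,p,.02) for p in((108,235),(194,235),(194,321),(106,321))];print('tray',np.mean(tray,0),np.array(tray).round(3).tolist())
print('rack corners',[plane(T,p,.018).round(3).tolist() for p in((437,213),(485,210),(499,350),(453,354))])
im=np.hstack([cv2.resize(T['img'][205:365,430:520],None,fx=3.6,fy=3.6,interpolation=cv2.INTER_CUBIC),cv2.resize(S['img'][165:285,145:240],(456,576),interpolation=cv2.INTER_CUBIC)])
cv2.imwrite('pics/rack.png',im[:,:,::-1]);print(im.shape)
E
```

```text
[(284, [323.0, 201.2]), (87, [322.1, 201.3])] [(33, [324.2, 279.2]), (13, [315.8, 276.9])]
cap [ 0.54527205 -0.02769742  0.16269964] [ 0.54593073 -0.03097077  0.166     ] [ 0.54792634 -0.02346787  0.166     ]
tray [0.54577801 0.30960889 0.02      ] [[0.628, 0.4, 0.02], [0.633, 0.228, 0.02], [0.463, 0.219, 0.02], [0.459, 0.391, 0.02]]
rack corners [[0.69, -0.259, 0.018], [0.699, -0.356, 0.018], [0.422, -0.378, 0.018], [0.412, -0.288, 0.018]]
(576, 780, 3)
```

View pics/rack.png

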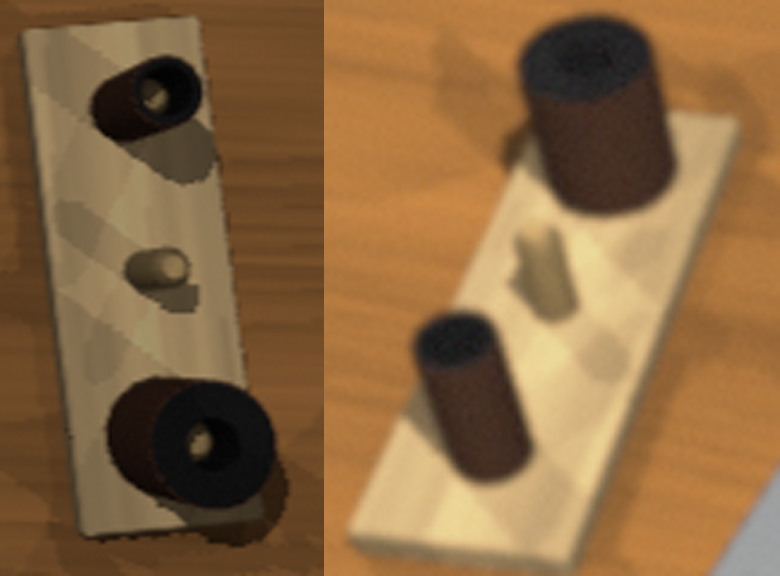

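The crop shows the rack's free post tip at about top (478,279), between the two drum tops at (476,229) and (489,328). I'll travel towards the knob now, pre-turning the wrist counter-clockwise so the whole unscrewing fits in joint 6's range.

>>> {"api": "carry_out", "payload": {
  "motion": [0.063, -0.059, -0.006, 0, 0, -0.061, 85, 0.127, -0.118, -0.012, 0, 0, -0.122, 85, 0.19, -0.177, -0.018, 0, 0, -0.183, 85, 0.254, -0.236, -0.024, 0, 0, -0.244, 85, 0.317, -0.295, -0.03, 0, 0, -0.305, 85]
}}

```text
time_s: 0.52
eef_pos: [0.3016, -0.4836, 0.2616]
tcp_rot: [-179.9, -0.0, 54.3]
force: [0.0, 0.2, 0.4]
gripper_width: 0.993
grip_force: 0.0
```

>>> {"api": "carry_out", "payload": {
  "motion": [0.086, -0.012, -0.006, 0, 0, -0.061, 85, 0.172, -0.024, -0.012, 0, 0, -0.122, 85, 0.257, -0.036, -0.018, 0, 0, -0.183, 85, 0.343, -0.048, -0.024, 0, 0, -0.244, 85, 0.429, -0.06, -0.03, 0, 0, -0.305, 85]
}}

```text
time_s: 0.93
eef_pos: [0.383, -0.3306, 0.274]
tcp_rot: [-180.0, -0.0, 89.2]
force: [1.6, -0.8, 0.7]
gripper_width: 0.997
grip_force: 0.0
```

>>> {"api": "carry_out", "payload": {
  "motion": [0.077, 0.039, -0.006, 0, 0, -0.061, 85, 0.154, 0.079, -0.012, 0, 0, -0.122, 85, 0.231, 0.118, -0.018, 0, 0, -0.183, 85, 0.308, 0.158, -0.024, 0, 0, -0.244, 85, 0.385, 0.197, -0.03, 0, 0, -0.305, 85]
}}

```text
time_s: 1.35
eef_pos: [0.4648, -0.1782, 0.2861]
tcp_rot: [-180.0, -0.0, 124.2]
force: [-0.0, 0.4, 1.2]
gripper_width: 0.996
grip_force: 0.0
```

>>> {"api": "carry_out", "payload": {
  "motion": [0.041, 0.077, -0.006, 0, 0, -0.061, 85, 0.081, 0.153, -0.012, 0, 0, -0.122, 85, 0.122, 0.23, -0.018, 0, 0, -0.183, 85, 0.162, 0.306, -0.024, 0, 0, -0.244, 85, 0.203, 0.38, -0.03, 0, 0, -0.305, 85]
}}

```text
time_s: 1.77
eef_pos: [0.5459, -0.026, 0.298]
tcp_rot: [-180.0, -0.0, 159.2]
force: [0.2, -0.5, -0.2]
gripper_width: 0.993
grip_force: 0.0
```

>>> {"api": "carry_out", "payload": {
  "motion": [0, 0, 0, 0, 0, -0.058, 85, 0, 0, 0, 0, 0, -0.116, 85, 0, 0, 0, 0, 0, -0.174, 85, 0, 0, 0, 0, 0, -0.232, 85, 0, 0, 0, 0, 0, -0.288, 85]
}}

```text
time_s: 2.18
eef_pos: [0.5452, -0.0275, 0.2976]
tcp_rot: [180.0, -0.1, -167.8]
force: [-0.5, 0.6, 0.4]
gripper_width: 0.994
grip_force: 0.0
```

>>> {"api": "carry_out", "payload": {
  "motion": [0, 0, 0, 0, 0, -0.058, 85, 0, 0, 0, 0, 0, -0.116, 85, 0, 0, 0, 0, 0, -0.174, 85, 0, 0, 0, 0, 0, -0.232, 85, 0, 0, 0, 0, 0, -0.288, 85]
}}

```text
time_s: 2.6
eef_pos: [0.5452, -0.0278, 0.2977]
tcp_rot: [179.9, -0.0, -134.9]
force: [-0.8, 0.1, 0.3]
gripper_width: 0.998
grip_force: 0.0
```

Run:
```python
from rig import bot
from h import *
s=bot.get_state();c=bot.capture('wrist');pickle.dump((s,c),open('w1.pkl','wb'))
print(s['q'].round(1),s['eef_pos'],s['tcp_rot'],c['K'].round(1).tolist(),c['mount'].round(3).tolist())
cv2.imwrite('pics/w1.png',c['img'][:,:,::-1])
```

```text
[  -5.5   -0.4  104.3   -0.    76.2 -140.7] [ 0.54516655 -0.02780386  0.29768193] [ 1.79949979e+02 -4.12642511e-02 -1.34856694e+02] [[418.9, 0.0, 319.0], [0.0, 418.9, 240.1], [0.0, 0.0, 1.0]] [[-0.0, -0.964, -0.266, 0.069], [1.0, 0.0, -0.001, 0.001], [0.001, -0.266, 0.964, -0.125], [0.0, 0.0, 0.0, 1.0]]
```

View pics/w1.png

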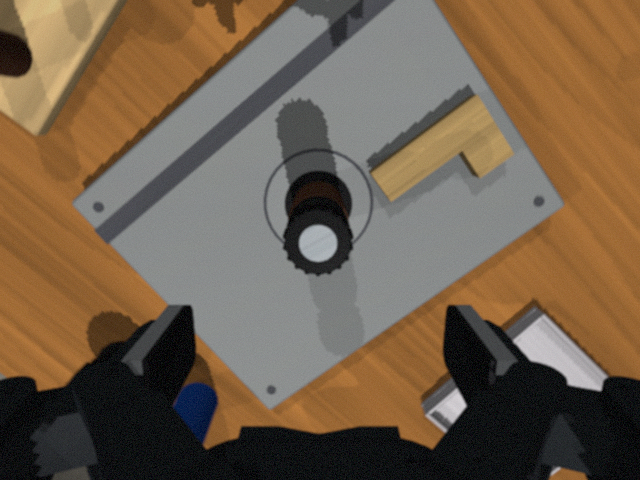

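The wrist picture confirms the knob on the drum: white cap at (318,243), ribbed head about 68 px across, and the blank to the right at (440,150). Next I'll locate the cap and check the head size.

```bash
cat >> h.py <<'E'
from scipy.spatial.transform import Rotation as Rn
def wT(s,c):
    T=np.eye(4);T[:3,:3]=Rn.from_euler('xyz',s['tcp_rot'],degrees=True).as_matrix();T[:3,3]=s['eef_pos'];return T@c['mount']
def todo(s,p):
    R=Rn.from_euler('xyz',s['tcp_rot'],degrees=True).as_matrix();return (R.T@(np.array(p)-s['eef_pos'])/.4).round(4)
E
python3 - <<'E'
from h import *
s,c=pickle.load(open('w1.pkl','rb'));T=wT(s,c)
b=blobs(c['img'],(280,205,360,280),lambda a:(a.min(2)>150))[0];print(b)
p=plane(c,b[1],.166,T);print('cap',p, 'across',np.linalg.norm(plane(c,(284,243),.16,T)-plane(c,(352,243),.16,T)))
S,Tp=[pickle.load(open(n+'.pkl','rb')) for n in('scene','top')]
print('3view',tri([ray(c,b[1],T),ray(S,(323,201.2)),ray(Tp,(320.5,278.5))]))
# ring on table in wrist image
m=c['img'];print('ring',[plane(c,q,.03,T).round(3) for q in((264.5,202),(372,202),(318,150))], np.mean([plane(c,q,.03,T) for q in((264.5,202),(372,202))],0))
print('table corners mid',np.mean([plane(c,q,.03,T) for q in((98,207),(539,201))],0),[plane(c,q,.03,T).round(3) for q in((98,207),(539,201),(271,390))])
print(todo(s,[p[0],p[1],s['eef_pos'][2]]))
for n,q,z in(('post',(478.3,279.4),.07),('small',(475.8,229.4),.094),('big',(489.4,328.3),.094)):print(n,plane(Tp,q,z))
E
```

```text
(992, [317.6, 243.0])
cap [ 0.54809065 -0.02518462  0.166     ] across 0.04424044540086592
3view [ 0.54748571 -0.02448487  0.1653752 ]
ring [array([ 0.583, -0.062,  0.03 ]), array([0.511, 0.009, 0.03 ]), array([ 0.513, -0.061,  0.03 ])] [ 0.54663478 -0.02647798  0.03      ]
table corners mid [ 0.54814207 -0.02526066  0.03      ] [array([ 0.698, -0.171,  0.03 ]), array([0.398, 0.12 , 0.03 ]), array([0.727, 0.083, 0.03 ])]
[-0.0098 -0.0006 -0.    ]
post [ 0.55637314 -0.32219043  0.07      ]
small [ 0.64753981 -0.31086257  0.094     ]
big [ 0.46775353 -0.33265569  0.094     ]
```

>>> {"api": "carry_out", "payload": {
  "motion": [-0.0098, 0, 0.05, 0, 0, 0, 66, -0.0098, 0, 0.12, 0, 0, 0, 66, -0.0098, 0, 0.19, 0, 0, 0, 66, -0.0098, 0, 0.23, 0, 0, 0, 66, -0.0098, 0, 0.25, 0, 0, 0, 66],
  "newtons": 20
}}

```text
time_s: 3.07
eef_pos: [0.546, -0.0248, 0.1945]
tcp_rot: [179.7, -0.2, -135.3]
force: [0.3, 0.3, -0.1]
gripper_width: 0.771
grip_force: 0.0
```

>>> {"api": "carry_out", "payload": {
  "motion": [0, 0, 0.03, 0, 0, 0, 64, 0, 0, 0.06, 0, 0, 0, 64, 0, 0, 0.09, 0, 0, 0, 64, 0, 0, 0.112, 0, 0, 0, 62, 0, 0, 0.112, 0, 0, 0, 62]
}}

```text
time_s: 3.48
eef_pos: [0.547, -0.025, 0.1513]
tcp_rot: [179.8, -0.1, -135.2]
force: [-0.2, 0.7, -1.0]
gripper_width: 0.729
grip_force: 0.0
```

Run:
```python
from rig import bot
from h import *
s=bot.get_state();c=bot.capture('wrist');pickle.dump((s,c),open('w2.pkl','wb'))
print(s['q'].round(1),s['eef_pos'],s['tcp_rot'],s['force'],s['gripper_width'])
cv2.imwrite('pics/w2.png',c['img'][:,:,::-1])
T=wT(s,c);b=blobs(c['img'],(240,200,400,420),lambda a:(a.min(2)>150))[:2];print(b)
print(todo(s,plane(c,b[0][1],.166,T)))
```

```text
[  -5.2    6.3  113.3    0.    60.6 -140. ] [ 0.54702271 -0.02497092  0.15127497] [ 1.79849137e+02 -1.26139339e-01 -1.35200312e+02] [-0.15327344  0.68868527 -0.99861994] 0.7292956182923135
[(4613, [314.3, 367.1]), (2352, [378.4, 239.4])]
[-0.002  -0.0017 -0.0368]
```

View pics/w2.png

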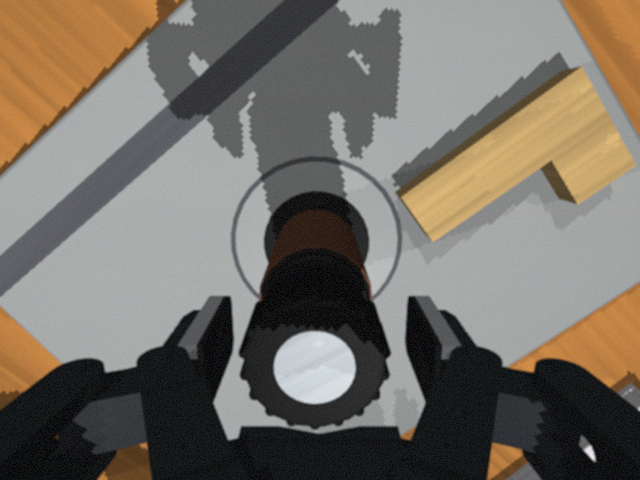

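The view shows the head (240 to 389 px) between the open pads (231 and 406), about 1 mm off centre. I'll correct that and close gently.

>>> {"api": "carry_out", "payload": {
  "motion": [-0.002, -0.0028, 0, 0, 0, 0, 60, -0.002, -0.0028, 0, 0, 0, 0, 54, -0.002, -0.0028, 0, 0, 0, 0, 50, -0.002, -0.0028, 0, 0, 0, 0, 48, -0.002, -0.0028, 0, 0, 0, 0, 46],
  "newtons": 20
}}

```text
time_s: 3.95
eef_pos: [0.55, -0.0252, 0.1541]
tcp_rot: [-180.0, 0.0, -135.2]
force: [-0.8, 0.2, 0.4]
gripper_width: 0.538
grip_force: 0.8
```

>>> {"api": "carry_out", "payload": {
  "motion": [0, 0, 0, 0, 0, 0, 44, 0, 0, 0, 0, 0, 0, 42, 0, 0, 0, 0, 0, 0, 40, 0, 0, 0, 0, 0, 0, 40, 0, 0, 0, 0, 0, 0, 40],
  "newtons": 20
}}

```text
time_s: 4.37
eef_pos: [0.55, -0.0252, 0.154]
tcp_rot: [-180.0, 0.0, -135.2]
force: [-1.5, 1.5, 5.7]
gripper_width: 0.527
grip_force: 20.3
```

Force balance and the vision estimate both say the hand sits about 1 to 1.5 mm off centre. I'll open, recentre and reclose.

>>> {"api": "carry_out", "payload": {
  "motion": [0, 0, 0, 0, 0, 0, 52, 0, 0, 0, 0, 0, 0, 52, 0.003, 0.0033, 0, 0, 0, 0, 52, 0.003, 0.0033, 0, 0, 0, 0, 52, 0.003, 0.0033, 0, 0, 0, 0, 52],
  "newtons": 20
}}

```text
time_s: 4.78
eef_pos: [0.5475, -0.0253, 0.153]
tcp_rot: [180.0, -0.0, -135.2]
force: [0.2, -0.2, 0.6]
gripper_width: 0.609
grip_force: 0.0
```

>>> {"api": "carry_out", "payload": {
  "motion": [0, 0, 0, 0, 0, 0, 48, 0, 0, 0, 0, 0, 0, 46, 0, 0, 0, 0, 0, 0, 44, 0, 0, 0, 0, 0, 0, 42, 0, 0, 0, 0, 0, 0, 40],
  "newtons": 20
}}

```text
time_s: 5.2
eef_pos: [0.5481, -0.0253, 0.1536]
tcp_rot: [-180.0, 0.0, -135.2]
force: [0.4, -0.5, 0.8]
gripper_width: 0.535
grip_force: 20.5
```

>>> {"api": "carry_out", "payload": {
  "motion": [0, 0, 0, 0, 0, 0, 40, 0, 0, 0, 0, 0, 0, 40, 0, 0, 0, 0, 0, 0, 40, 0, 0, 0, 0, 0, 0, 40, 0, 0, 0, 0, 0, 0, 40],
  "newtons": 28
}}

```text
time_s: 5.62
eef_pos: [0.5481, -0.0253, 0.1536]
tcp_rot: [-180.0, 0.0, -135.2]
force: [1.2, -1.3, 0.0]
gripper_width: 0.527
grip_force: 28.6
```

>>> {"api": "carry_out", "payload": {
  "motion": [0, 0, 0, 0, 0, 0.05, 40, 0, 0, 0, 0, 0, 0.1, 40, 0, 0, 0, 0, 0, 0.15, 40, 0, 0, 0, 0, 0, 0.2, 40, 0, 0, 0, 0, 0, 0.25, 40]
}}

```text
time_s: 6.03
eef_pos: [0.5479, -0.025, 0.154]
tcp_rot: [180.0, 0.0, -164.1]
force: [-1.2, 0.3, 3.0]
gripper_width: 0.528
grip_force: 28.9
```

```bash
python3 -c "
from rig import bot
s=bot.get_state();print(s['force'],s['wrist_torque'],s['q'].round(1),s['eef_pos'],s['grip_force'])"
```

```text
[-1.22870052  0.34860718  3.01004958] [0.06506444 0.10495418 0.02461389] [  -5.2    6.1  113.1    0.    60.7 -111.1] [ 0.5479291  -0.02495722  0.15402544] 28.93475979566574
```

>>> {"api": "carry_out", "payload": {
  "motion": [0, 0, 0, 0, 0, 0.05, 40, 0, 0, 0, 0, 0, 0.1, 40, 0, 0, 0, 0, 0, 0.15, 40, 0, 0, 0, 0, 0, 0.2, 40, 0, 0, 0, 0, 0, 0.25, 40]
}}

```text
time_s: 6.45
eef_pos: [0.5484, -0.0246, 0.155]
tcp_rot: [179.9, 0.0, 167.2]
force: [-1.4, 1.4, 9.7]
gripper_width: 0.529
grip_force: 29.3
```

```bash
python3 -c "
from rig import bot
s=bot.get_state();print(s['force'],s['wrist_torque'],s['q'].round(1),s['eef_pos'],s['grip_force'])"
```

```text
[-1.40959004  1.36346794  9.72346084] [0.35711759 0.31677645 0.16145945] [-5.200e+00  6.100e+00  1.131e+02  1.000e-01  6.080e+01 -8.250e+01] [ 0.54843091 -0.0245874   0.15495358] 29.27310347557068
```

The knob is already climbing about 1 mm per 29°, and the hand has yielded with it. From here I'll rise with the turn and null the force.

>>> {"api": "carry_out", "payload": {
  "motion": [0, 0, -0.003, 0, 0, 0.03, 40, 0, 0, -0.004, 0, 0, 0.08, 40, 0, 0, -0.0048, 0, 0, 0.13, 40, 0, 0, -0.0056, 0, 0, 0.18, 40, 0, 0, -0.0062, 0, 0, 0.23, 40]
}}

```text
time_s: 6.87
eef_pos: [0.5485, -0.0243, 0.1569]
tcp_rot: [179.9, 0.0, 140.9]
force: [0.6, 3.1, 4.9]
gripper_width: 0.529
grip_force: 28.9
```

```bash
python3 -c "
from rig import bot
s=bot.get_state();print(s['force'],s['wrist_torque'],s['q'].round(1),s['eef_pos'],s['grip_force'])"
```

```text
[0.64090485 3.05380694 4.86969072] [ 0.52481882 -0.05353238  0.08137513] [-5.20e+00  6.00e+00  1.13e+02  1.00e-01  6.10e+01 -5.61e+01] [ 0.54849078 -0.02433814  0.15687326] 28.9071124792099
```

>>> {"api": "carry_out", "payload": {
  "motion": [0, 0, -0.002, 0, 0, 0.04, 40, 0, 0, -0.0033, 0, 0, 0.08, 40, 0, 0, -0.0045, 0, 0, 0.12, 40, 0, 0, -0.0055, 0, 0, 0.16, 40, 0, 0, -0.0064, 0, 0, 0.2, 40]
}}

```text
time_s: 7.28
eef_pos: [0.5482, -0.0244, 0.1588]
tcp_rot: [179.9, -0.0, 118.0]
force: [1.8, 1.7, 0.8]
gripper_width: 0.533
grip_force: 28.8
```

```bash
python3 -c "
from rig import bot
s=bot.get_state();print(s['force'],s['wrist_torque'],s['q'].round(1),s['eef_pos'],s['grip_force'])"
```

```text
[1.84137009 1.67737533 0.8176589 ] [ 0.23879501 -0.25919269  0.03899749] [-5.200e+00  5.900e+00  1.129e+02  1.000e-01  6.120e+01 -3.330e+01] [ 0.5482477  -0.02444375  0.15881698] 28.8412544131279
```

>>> {"api": "carry_out", "payload": {
  "motion": [0, 0, -0.0009, 0, 0, 0.04, 40, 0, 0, -0.0018, 0, 0, 0.08, 40, 0, 0, -0.0027, 0, 0, 0.12, 40, 0, 0, -0.0036, 0, 0, 0.16, 40, 0, 0, -0.0045, 0, 0, 0.2, 40]
}}

```text
time_s: 7.7
eef_pos: [0.5483, -0.0247, 0.1605]
tcp_rot: [179.9, -0.0, 95.1]
force: [1.2, -0.2, 0.1]
gripper_width: 0.531
grip_force: 28.8
```

```bash
python3 -c "
from rig import bot
s=bot.get_state();print(s['force'],s['wrist_torque'],s['q'].round(1),s['eef_pos'],s['grip_force'])"
```

```text
[ 1.16562806 -0.1951707   0.050206  ] [ 0.12504462 -0.29502071  0.04689147] [-5.200e+00  5.800e+00  1.128e+02  1.000e-01  6.140e+01 -1.030e+01] [ 0.54829917 -0.02473275  0.1605224 ] 28.805098235607147
```

>>> {"api": "carry_out", "payload": {
  "motion": [0, 0, -0.0009, 0, 0, 0.04, 40, 0, 0, -0.0018, 0, 0, 0.08, 40, 0, 0, -0.0026, 0, 0, 0.12, 40, 0, 0, -0.0035, 0, 0, 0.16, 40, 0, 0, -0.0044, 0, 0, 0.2, 40]
}}

```text
time_s: 8.12
eef_pos: [0.5481, -0.0249, 0.1622]
tcp_rot: [180.0, -0.0, 72.2]
force: [1.0, 0.9, -0.1]
gripper_width: 0.533
grip_force: 28.8
```

```bash
python3 -c "
from rig import bot
s=bot.get_state();print(s['force'],s['wrist_torque'],s['q'].round(1),s['eef_pos'],s['grip_force'])"
```

```text
[ 0.95280601  0.90021635 -0.13272155] [ 0.02325494 -0.22486193 -0.02567252] [ -5.2   5.7 112.7   0.   61.6  12.6] [ 0.54814361 -0.02488847  0.16219334] 28.77864271402359
```

>>> {"api": "carry_out", "payload": {
  "motion": [0, 0, -0.0009, 0, 0, 0.04, 40, 0, 0, -0.0018, 0, 0, 0.08, 40, 0, 0, -0.0026, 0, 0, 0.12, 40, 0, 0, -0.0035, 0, 0, 0.16, 40, 0, 0, -0.0044, 0, 0, 0.2, 40]
}}

```text
time_s: 8.53
eef_pos: [0.548, -0.0248, 0.1638]
tcp_rot: [-180.0, -0.0, 49.3]
force: [1.3, 0.5, -0.6]
gripper_width: 0.531
grip_force: 28.7
```

```bash
python3 -c "
from rig import bot
s=bot.get_state();print(s['force'],s['wrist_torque'],s['q'].round(1),s['eef_pos'],s['grip_force'])"
```

```text
[ 1.25206584  0.50615191 -0.56334311] [ 0.0878278  -0.29113148  0.02795574] [-5.200e+00  5.600e+00  1.126e+02  1.000e-01  6.180e+01  3.550e+01] [ 0.54803371 -0.02476836  0.16379403] 28.72640758752823
```

>>> {"api": "carry_out", "payload": {
  "motion": [0, 0, -0.0008, 0, 0, 0.04, 40, 0, 0, -0.0016, 0, 0, 0.08, 40, 0, 0, -0.0024, 0, 0, 0.12, 40, 0, 0, -0.0032, 0, 0, 0.16, 40, 0, 0, -0.004, 0, 0, 0.2, 40]
}}

```text
time_s: 8.95
eef_pos: [0.5481, -0.0246, 0.1654]
tcp_rot: [-180.0, -0.0, 26.3]
force: [0.9, 0.7, 0.1]
gripper_width: 0.523
grip_force: 28.7
```

```bash
python3 -c "
from rig import bot
s=bot.get_state();print(s['force'],s['wrist_torque'],s['q'].round(1),s['eef_pos'],s['grip_force'])"
```

```text
[0.85532226 0.6775372  0.13251111] [ 0.15895693 -0.29415071 -0.01016298] [-5.200e+00  5.500e+00  1.126e+02  1.000e-01  6.190e+01  5.840e+01] [ 0.54807214 -0.0246295   0.16539035] 28.688254952430725
```

>>> {"api": "carry_out", "payload": {
  "motion": [0, 0, -0.0008, 0, 0, 0.04, 40, 0, 0, -0.0016, 0, 0, 0.08, 40, 0, 0, -0.0024, 0, 0, 0.12, 40, 0, 0, -0.0032, 0, 0, 0.16, 40, 0, 0, -0.004, 0, 0, 0.2, 40]
}}

```text
time_s: 9.37
eef_pos: [0.548, -0.0247, 0.167]
tcp_rot: [-180.0, -0.0, 3.4]
force: [1.4, 0.3, -0.1]
gripper_width: 0.529
grip_force: 28.7
```

>>> {"api": "carry_out", "payload": {
  "motion": [0, 0, -0.001, 0, 0, 0, 40, 0, 0, -0.002, 0, 0, 0, 40, 0, 0, -0.003, 0, 0, 0, 40, 0, 0, -0.004, 0, 0, 0, 40, 0, 0, -0.004, 0, 0, 0, 40]
}}

```text
time_s: 9.78
eef_pos: [0.548, -0.0251, 0.1685]
tcp_rot: [-180.0, -0.0, 3.7]
force: [2.0, 1.5, -2.3]
gripper_width: 0.531
grip_force: 29.0
```

```bash
python3 -c "
from rig import bot
s=bot.get_state();print(s['force'],s['wrist_torque'],s['q'].round(1),s['eef_pos'],s['grip_force'])"
```

```text
[ 2.01700474  1.45335834 -2.25182287] [ 0.14549856 -0.31530878  0.01359492] [ -5.2   5.3 112.4   0.   62.3  81.1] [ 0.54795931 -0.02508084  0.16854254] 28.993529677391052
```

>>> {"api": "carry_out", "payload": {
  "motion": [0, 0, -0.0008, 0, 0, 0, 40, 0, 0, -0.0016, 0, 0, 0, 40, 0, 0, -0.0024, 0, 0, 0, 40, 0, 0, -0.0032, 0, 0, 0, 40, 0, 0, -0.0032, 0, 0, 0, 40]
}}

```text
time_s: 10.2
eef_pos: [0.548, -0.0252, 0.1701]
tcp_rot: [180.0, -0.0, 3.7]
force: [1.8, 0.9, -0.7]
gripper_width: 0.528
grip_force: 29.0
```

>>> {"api": "carry_out", "payload": {
  "motion": [0, 0, -0.002, 0, 0, 0, 40, 0, 0, -0.004, 0, 0, 0, 40, 0, 0, -0.006, 0, 0, 0, 40, 0, 0, -0.008, 0, 0, 0, 40, 0, 0, -0.01, 0, 0, 0, 40]
}}

```text
time_s: 10.62
eef_pos: [0.5475, -0.0253, 0.174]
tcp_rot: [180.0, 0.1, 3.7]
force: [-0.6, -0.0, -1.1]
gripper_width: 0.532
grip_force: 29.0
```

>>> {"api": "carry_out", "payload": {
  "motion": [0, 0, -0.003, 0, 0, 0, 40, 0, 0, -0.006, 0, 0, 0, 40, 0, 0, -0.01, 0, 0, 0, 40, 0, 0, -0.015, 0, 0, 0, 40, 0, 0, -0.02, 0, 0, 0, 40]
}}

```text
time_s: 11.03
eef_pos: [0.5478, -0.0253, 0.1821]
tcp_rot: [180.0, 0.0, 3.7]
force: [0.3, -0.1, 0.6]
gripper_width: 0.529
grip_force: 29.0
```

Run:
```python
from rig import bot
from h import *
s=bot.get_state();print(s['force'],s['eef_pos'],s['tcp_rot'])
c=bot.capture('scene');cv2.imwrite('pics/s2.png',cv2.resize(c['img'][140:290,230:430],(800,600),interpolation=cv2.INTER_CUBIC)[:,:,::-1])
```

```text
[ 0.26428604 -0.08127647  0.59959468] [ 0.54777928 -0.02525901  0.18209599] [1.79998256e+02 1.63699955e-02 3.65526714e+00]
```

View pics/s2.png

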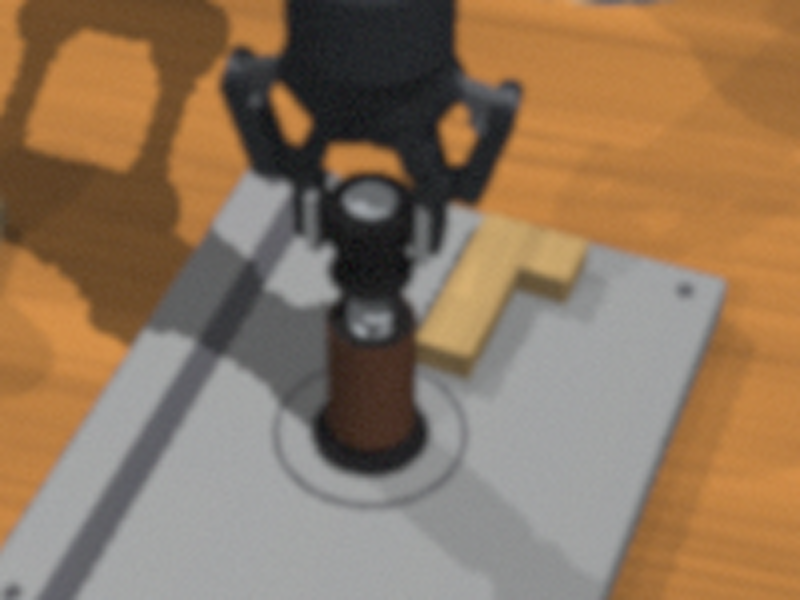

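The picture shows the knob off, held above the bare spindle end (370,320), with drum and blank undisturbed. I'll lift it and carry it to the tray.

>>> {"api": "carry_out", "payload": {
  "motion": [0, 0, -0.03, 0, 0, 0, 40, 0, 0, -0.08, 0, 0, 0, 40, 0, 0, -0.13, 0, 0, 0, 40, 0, 0, -0.15, 0, 0, 0, 40, 0, 0, -0.15, 0, 0, 0, 40]
}}

```text
time_s: 11.5
eef_pos: [0.5499, -0.0254, 0.2455]
tcp_rot: [179.9, -0.3, 3.6]
force: [0.2, 0.3, -0.4]
gripper_width: 0.527
grip_force: 29.0
```

>>> {"api": "carry_out", "payload": {
  "motion": [0.005, -0.05, 0, 0, 0, 0, 40, 0.01, -0.13, 0, 0, 0, 0, 40, 0.015, -0.22, 0, 0, 0, 0, 40, 0.02, -0.32, 0, 0, 0, 0, 40, 0.025, -0.41, 0, 0, 0, 0, 40]
}}

```text
time_s: 11.92
eef_pos: [0.5465, 0.1406, 0.2408]
tcp_rot: [-180.0, 0.1, 3.6]
force: [0.7, -0.1, -1.2]
gripper_width: 0.529
grip_force: 29.1
```

>>> {"api": "carry_out", "payload": {
  "motion": [0.005, -0.09, 0, 0, 0, 0, 40, 0.01, -0.18, 0, 0, 0, 0, 40, 0.015, -0.27, 0, 0, 0, 0, 40, 0.02, -0.36, 0, 0, 0, 0, 40, 0.025, -0.42, 0, 0, 0, 0, 40]
}}

```text
time_s: 12.33
eef_pos: [0.5455, 0.3103, 0.2405]
tcp_rot: [-180.0, 0.1, 3.7]
force: [0.7, 0.1, -1.5]
gripper_width: 0.533
grip_force: 29.1
```

>>> {"api": "carry_out", "payload": {
  "motion": [0, 0, 0.05, 0, 0, 0, 40, 0, 0, 0.14, 0, 0, 0, 40, 0, 0, 0.23, 0, 0, 0, 40, 0, 0, 0.32, 0, 0, 0, 40, 0, 0, 0.38, 0, 0, 0, 40]
}}

```text
time_s: 12.75
eef_pos: [0.5437, 0.3061, 0.0848]
tcp_rot: [179.9, 0.3, 3.7]
force: [-0.1, -0.8, -0.7]
gripper_width: 0.529
grip_force: 29.1
```

>>> {"api": "carry_out", "payload": {
  "motion": [0, 0, 0.02, 0, 0, 0, 40, 0, 0, 0.04, 0, 0, 0, 40, 0, 0, 0.06, 0, 0, 0, 40, 0, 0, 0.08, 0, 0, 0, 40, 0, 0, 0.09, 0, 0, 0, 40]
}}

```text
time_s: 13.17
eef_pos: [0.5475, 0.3077, 0.0544]
tcp_rot: [-180.0, -0.1, 3.7]
force: [-0.6, 0.5, -0.0]
gripper_width: 0.528
grip_force: 29.1
```

>>> {"api": "carry_out", "payload": {
  "motion": [0, 0, 0.01, 0, 0, 0, 40, 0, 0, 0.018, 0, 0, 0, 40, 0, 0, 0.025, 0, 0, 0, 40, 0, 0, 0.03, 0, 0, 0, 40, 0, 0, 0.034, 0, 0, 0, 40]
}}

```text
time_s: 13.58
eef_pos: [0.5469, 0.3075, 0.0405]
tcp_rot: [-180.0, -0.0, 3.7]
force: [-0.4, -0.2, -1.1]
gripper_width: 0.528
grip_force: 29.1
```

>>> {"api": "carry_out", "payload": {
  "motion": [0, 0, 0.002, 0, 0, 0, 40, 0, 0, 0.004, 0, 0, 0, 40, 0, 0, 0.006, 0, 0, 0, 40, 0, 0, 0.006, 0, 0, 0, 40, 0, 0, 0.006, 0, 0, 0, 40]
}}

```text
time_s: 14.0
eef_pos: [0.5469, 0.3075, 0.04]
tcp_rot: [-180.0, -0.0, 3.7]
force: [-3.9, -2.4, 10.5]
gripper_width: 0.529
grip_force: 30.1
```

Contact with the tray floor. Relieve the force, open and rise.

>>> {"api": "carry_out", "payload": {
  "motion": [0, 0, -0.003, 0, 0, 0, 42, 0, 0, -0.003, 0, 0, 0, 50, 0, 0, -0.003, 0, 0, 0, 60, 0, 0, -0.003, 0, 0, 0, 70, 0, 0, -0.003, 0, 0, 0, 75]
}}

```text
time_s: 14.42
eef_pos: [0.5466, 0.3074, 0.0389]
tcp_rot: [180.0, 0.0, 3.7]
force: [-0.2, -0.4, 0.8]
gripper_width: 0.875
grip_force: 0.0
```

>>> {"api": "carry_out", "payload": {
  "motion": [0, 0, -0.02, 0, 0, 0, 75, 0, 0, -0.05, 0, 0, 0, 75, 0, 0, -0.1, 0, 0, 0, 75, 0, 0, -0.17, 0, 0, 0, 75, 0, 0, -0.24, 0, 0, 0, 75]
}}

```text
time_s: 14.83
eef_pos: [0.5463, 0.3072, 0.1364]
tcp_rot: [180.0, 0.1, 3.7]
force: [-0.3, 0.5, 0.1]
gripper_width: 0.878
grip_force: 0.0
```

>>> {"api": "carry_out", "payload": {
  "motion": [0, 0, -0.09, 0, 0, 0, 75, 0, 0, -0.18, 0, 0, 0, 75, 0, 0, -0.26, 0, 0, 0, 75, 0, 0, -0.28, 0, 0, 0, 75, 0, 0, -0.28, 0, 0, 0, 75]
}}

```text
time_s: 15.25
eef_pos: [0.5491, 0.3086, 0.2534]
tcp_rot: [-179.8, -0.5, 3.7]
force: [-0.3, 0.9, 0.2]
gripper_width: 0.876
grip_force: 0.0
```

Run:
```python
from rig import bot
from h import *
s=bot.get_state();print(s['force'],s['eef_pos'],s['tcp_rot'],s['q'].round(0))
c=bot.capture('wrist');a=c['img']
T=wT(s,c);b=blobs(a,(200,100,440,400),lambda a:(a.min(2)>150)&(a.max(2)-a.min(2)<40));print(b[:4])
d=blobs(a,(200,100,440,400),lambda a:(a.max(2)<50))[:4];print(d)
cv2.imwrite('pics/w3.png',a[:,:,::-1]);
```

```text
[-0.33636086  0.86016109  0.19001031] [0.54906665 0.30861717 0.25337105] [-179.77279051   -0.52151734    3.65614382] [ 27.  10.  98.   0.  72. 113.]
[(25416, [316.2, 198.0]), (1112, [256.4, 243.0]), (763, [318.4, 107.3]), (593, [411.6, 200.7])]
[(1549, [321.6, 213.6]), (837, [433.7, 336.0]), (743, [204.7, 336.3])]
```

View pics/w3.png

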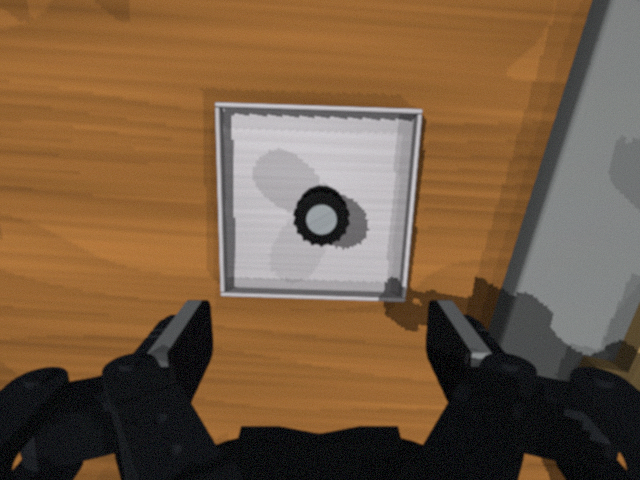

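The knob stands upright in the tray at (321,215). Now back to the spindle for the drum, with yaw set to about 7° so the fingers close across the rack's row.

>>> {"api": "carry_out", "payload": {
  "motion": [-0.005, 0.06, 0, 0, 0, 0, 75, -0.01, 0.14, 0, 0, 0, 0, 75, -0.015, 0.23, 0, 0, 0, 0, 75, -0.02, 0.32, 0, 0, 0, 0, 75, -0.025, 0.415, 0, 0, 0, 0, 75]
}}

```text
time_s: 15.72
eef_pos: [0.5454, 0.1397, 0.2442]
tcp_rot: [180.0, 0.3, 3.7]
force: [0.0, -1.6, 0.6]
gripper_width: 0.88
grip_force: 0.0
```

>>> {"api": "carry_out", "payload": {
  "motion": [-0.005, 0.09, 0, 0, 0, 0, 70, -0.01, 0.18, 0, 0, 0, 0, 70, -0.015, 0.27, 0, 0, 0, 0, 70, -0.02, 0.36, 0, 0, 0, 0, 70, -0.025, 0.415, 0, 0, 0, 0, 70]
}}

```text
time_s: 16.13
eef_pos: [0.546, -0.0282, 0.2444]
tcp_rot: [180.0, 0.3, 3.6]
force: [-0.0, 0.5, 0.2]
gripper_width: 0.821
grip_force: 0.0
```

>>> {"api": "carry_out", "payload": {
  "motion": [0, 0, 0, 0, 0, -0.03, 66, 0, 0, 0, 0, 0, -0.03, 66, 0, 0, 0, 0, 0, -0.03, 66, 0, 0, 0, 0, 0, -0.03, 66, 0, 0, 0, 0, 0, -0.03, 66]
}}

```text
time_s: 16.55
eef_pos: [0.5475, -0.0244, 0.2463]
tcp_rot: [-180.0, 0.1, 7.1]
force: [0.0, -1.3, -0.7]
gripper_width: 0.773
grip_force: 0.0
```

Run:
```python
from rig import bot
from h import *
s=bot.get_state();print(s['force'],s['eef_pos'],s['tcp_rot'])
c=bot.capture('wrist');a=c['img'];T=wT(s,c);pickle.dump((s,c),open('w4.pkl','wb'))
print('todo',todo(s,[.5481,-.0250,.106]))
def px(p):
    q=np.linalg.inv(T)@np.r_[p,1];q=c['K']@q[:3];return q[:2]/q[2]
for z in(.03,.118,.138):print(z,px([.5481,-.025,z]).round(1))
u,v=px([.5481,-.025,.118]).astype(int)
cv2.imwrite('pics/w4.png',cv2.resize(a[v-90:v+90,u-120:u+120],(800,600),interpolation=cv2.INTER_CUBIC)[:,:,::-1]);print(u,v)
```

```text
[ 0.02166466 -1.27142691 -0.72698863] [ 0.54750581 -0.02437122  0.24628216] [-1.79974510e+02  7.83666384e-02  7.11410032e+00]
todo [0.0018 0.0019 0.3507]
0.03 [319.4 206.4]
0.118 [319.6 233.1]
0.138 [319.7 241.8]
319 233
```

View pics/w4.png

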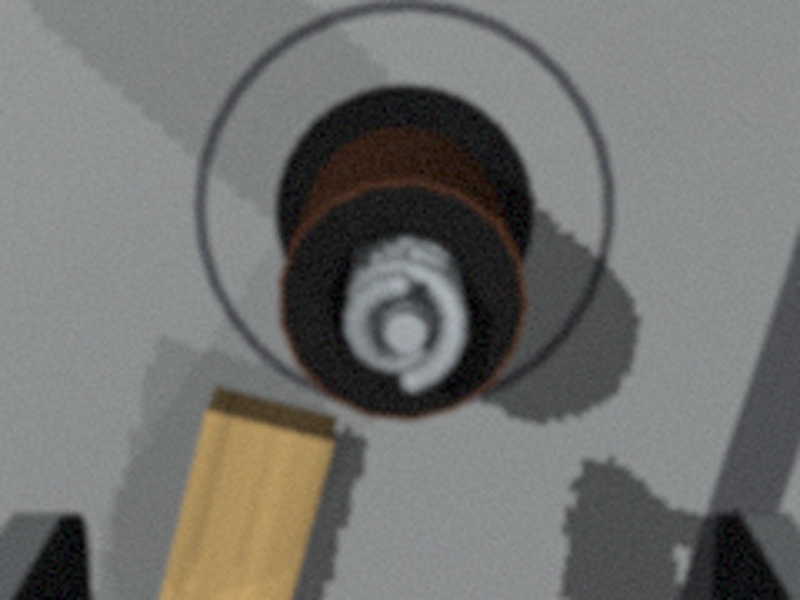

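The crop shows the drum top centred at about (320,233) in the full image, exactly where predicted. Descend and grip near its top.

>>> {"api": "carry_out", "payload": {
  "motion": [0.0018, 0.0015, 0.05, 0, 0, 0, 66, 0.0018, 0.0015, 0.11, 0, 0, 0, 66, 0.0018, 0.0015, 0.17, 0, 0, 0, 66, 0.0018, 0.0015, 0.22, 0, 0, 0, 66, 0.0018, 0.0015, 0.26, 0, 0, 0, 66],
  "newtons": 20
}}

```text
time_s: 17.02
eef_pos: [0.5478, -0.0248, 0.1412]
tcp_rot: [-180.0, 0.1, 7.1]
force: [0.0, 1.2, 0.1]
gripper_width: 0.774
grip_force: 0.0
```

>>> {"api": "carry_out", "payload": {
  "motion": [0, 0, 0.03, 0, 0, 0, 66, 0, 0, 0.06, 0, 0, 0, 64, 0, 0, 0.08, 0, 0, 0, 62, 0, 0, 0.09, 0, 0, 0, 60, 0, 0, 0.09, 0, 0, 0, 56]
}}

```text
time_s: 17.43
eef_pos: [0.5483, -0.0256, 0.1064]
tcp_rot: [-180.0, 0.1, 7.1]
force: [-0.2, 0.9, 0.1]
gripper_width: 0.658
grip_force: 0.0
```

>>> {"api": "carry_out", "payload": {
  "motion": [0, 0, 0, 0, 0, 0, 52, 0, 0, 0, 0, 0, 0, 48, 0, 0, 0, 0, 0, 0, 44, 0, 0, 0, 0, 0, 0, 40, 0, 0, 0, 0, 0, 0, 40],
  "newtons": 20
}}

```text
time_s: 17.85
eef_pos: [0.5495, -0.0256, 0.1081]
tcp_rot: [180.0, -0.1, 7.1]
force: [-0.3, 1.1, 1.9]
gripper_width: 0.528
grip_force: 20.7
```

>>> {"api": "carry_out", "payload": {
  "motion": [0, 0, 0, 0, 0, 0, 40, 0, 0, 0, 0, 0, 0, 40, 0, 0, 0, 0, 0, 0, 40, 0, 0, 0, 0, 0, 0, 40, 0, 0, 0, 0, 0, 0, 40],
  "newtons": 30
}}

```text
time_s: 18.27
eef_pos: [0.5494, -0.0257, 0.1077]
tcp_rot: [180.0, -0.1, 7.1]
force: [0.5, 1.6, 6.1]
gripper_width: 0.524
grip_force: 31.7
```

>>> {"api": "carry_out", "payload": {
  "motion": [0, 0, -0.01, 0, 0, 0, 40, 0, 0, -0.03, 0, 0, 0, 40, 0, 0, -0.05, 0, 0, 0, 40, 0, 0, -0.08, 0, 0, 0, 40, 0, 0, -0.11, 0, 0, 0, 40]
}}

```text
time_s: 18.68
eef_pos: [0.5479, -0.0258, 0.1516]
tcp_rot: [-180.0, 0.1, 7.1]
force: [0.3, 0.1, -2.2]
gripper_width: 0.524
grip_force: 31.9
```

>>> {"api": "carry_out", "payload": {
  "motion": [0, 0, -0.04, 0, 0, 0, 40, 0, 0, -0.08, 0, 0, 0, 40, 0, 0, -0.13, 0, 0, 0, 40, 0, 0, -0.18, 0, 0, 0, 40, 0, 0, -0.22, 0, 0, 0, 40]
}}

```text
time_s: 19.1
eef_pos: [0.5487, -0.0259, 0.2419]
tcp_rot: [180.0, -0.1, 7.1]
force: [-0.4, 0.2, -2.3]
gripper_width: 0.524
grip_force: 32.0
```

>>> {"api": "carry_out", "payload": {
  "motion": [0, 0, -0.02, 0, 0, 0, 40, 0, 0, -0.04, 0, 0, 0, 40, 0, 0, -0.05, 0, 0, 0, 40, 0, 0, -0.05, 0, 0, 0, 40, 0, 0, -0.05, 0, 0, 0, 40]
}}

```text
time_s: 19.52
eef_pos: [0.5482, -0.0257, 0.2584]
tcp_rot: [-180.0, 0.1, 7.1]
force: [0.8, 0.2, -3.6]
gripper_width: 0.527
grip_force: 32.0
```

Run:
```python
from rig import bot
from h import *
s=bot.get_state();print(s['force'],s['eef_pos'],s['tcp_rot'],s['wrist_torque'])
print('todo',todo(s,[.557,-.322,s['eef_pos'][2]]))
c=bot.capture('wrist');a=c['img'];T=wT(s,c);pickle.dump((s,c),open('w5.pkl','wb'))
cv2.imwrite('pics/w5.png',a[:,:,::-1])
```

```text
[ 0.75149305  0.18434069 -3.61155722] [ 0.54821525 -0.02567912  0.25842656] [-1.79984317e+02  7.19411857e-02  7.09298897e+00] [-0.03881702  0.00680508 -0.03562192]
todo [-6.970e-02  7.378e-01 -1.000e-04]
```

View pics/w5.png

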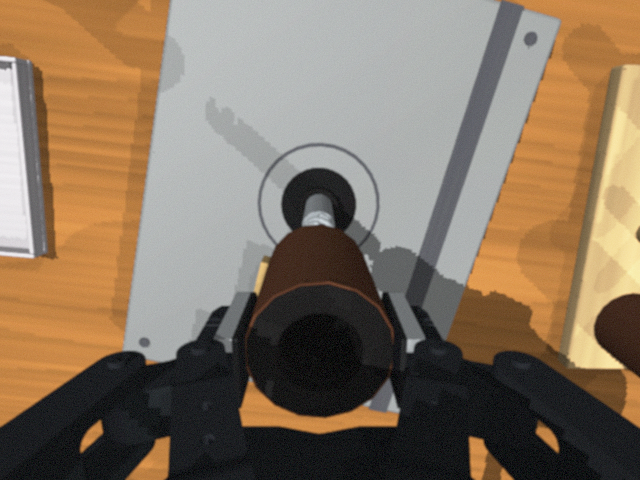

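The drum hangs upright in the grip, its top centred at about (320,348). I'll carry it to a point 60 mm short of the rack's middle post, so the wrist camera can see the post.

>>> {"api": "carry_out", "payload": {
  "motion": [-0.012, 0.04, 0, 0, 0, 0, 40, -0.035, 0.11, 0, 0, 0, 0, 40, -0.06, 0.19, 0, 0, 0, 0, 40, -0.085, 0.28, 0, 0, 0, 0, 40, -0.11, 0.37, 0, 0, 0, 0, 40]
}}

```text
time_s: 19.98
eef_pos: [0.5223, -0.1788, 0.2577]
tcp_rot: [-179.9, 0.1, 7.2]
force: [0.8, -0.5, -2.6]
gripper_width: 0.526
grip_force: 32.0
```

>>> {"api": "carry_out", "payload": {
  "motion": [-0.025, 0.09, 0, 0, 0, 0, 40, -0.05, 0.18, 0, 0, 0, 0, 40, -0.075, 0.27, 0, 0, 0, 0, 40, -0.095, 0.33, 0, 0, 0, 0, 40, -0.11, 0.368, 0, 0, 0, 0, 40]
}}

```text
time_s: 20.4
eef_pos: [0.4964, -0.3323, 0.2575]
tcp_rot: [-180.0, 0.1, 7.0]
force: [-0.1, -0.0, -1.8]
gripper_width: 0.522
grip_force: 32.0
```

>>> {"api": "carry_out", "payload": {
  "motion": [0, 0, 0, 0, 0, 0, 40, 0, 0, 0, 0, 0, 0, 40, 0, 0, 0, 0, 0, 0, 40, 0, 0, 0, 0, 0, 0, 40, 0, 0, 0, 0, 0, 0, 40]
}}

```text
time_s: 20.82
eef_pos: [0.4981, -0.3283, 0.2589]
tcp_rot: [-180.0, 0.0, 7.2]
force: [-0.3, 0.6, -2.5]
gripper_width: 0.521
grip_force: 32.0
```

Run:
```python
from rig import bot
from h import *
s=bot.get_state();print(s['force'],s['eef_pos'],s['tcp_rot'])
c=bot.capture('wrist');a=c['img'];T=wT(s,c);pickle.dump((s,c),open('w6.pkl','wb'))
def px(p):
    q=np.linalg.inv(T)@np.r_[p,1];q=c['K']@q[:3];return q[:2]/q[2]
print('pred tip',px([.557,-.322,.07]),'base',px([.557,-.322,.018]))
u,v=px([.557,-.322,.07]).astype(int)
print(u,v);v0=max(v-90,0);u0=u-120
cv2.imwrite('pics/w6.png',cv2.resize(a[v0:v0+180,u0:u0+240],(800,600),interpolation=cv2.INTER_CUBIC)[:,:,::-1]);print(u0,v0)
```

```text
[-0.3233812   0.56559313 -2.45767098] [ 0.49809463 -0.32832777  0.25887686] [-1.79968103e+02  1.31320953e-02  7.17550856e+00]
pred tip [320.04412826 134.06316136] base [319.8620315  132.73247461]
320 134
200 44
```

View pics/w6.png

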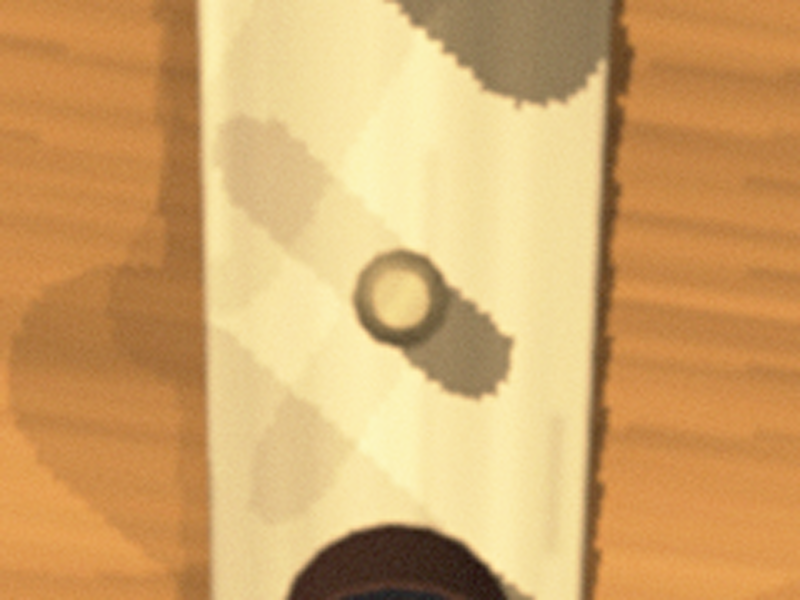

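The crop shows the post tip at (400,296), which is (320,132.8) in the full image, within about 1 px of prediction. Now I'll compute the drum axis relative to the post.

Run:
```python
from h import *
s,c=pickle.load(open('w6.pkl','rb'));T=wT(s,c)
p=plane(c,(320,132.8),.07,T);print('post',p,todo(s,p)*.4)
# drum top circle edges in tool coords, top 10 mm above TCP
s5,c5=pickle.load(open('w5.pkl','rb'));I=np.array(c5['mount'])
for zt in(-.008,-.010,-.012):
    f=lambda uv:plane(c5,uv,zt,I)
    L,R,t,b=f((247,348)),f((394,348)),f((320,282)),f((320,416))
    print(zt,'centre',(L[:2]+R[:2])/2,(t[:2]+b[:2])/2,'diam',R[1]-L[1],t[0]-b[0])
```

```text
post [ 0.55787683 -0.32185682  0.07      ] [0.06016 0.00116 0.18888]
-0.008 centre [-0.00107107  0.00067845] [-0.00252368  0.00051901] diam 0.04565838493522188 0.046633923740749095
-0.01 centre [7.60181858e-05 6.68207467e-04] [-0.00135167  0.0005115 ] diam 0.044874908654755935 0.04583370767599407
-0.012 centre [0.00122311 0.00065796] [-0.00017965  0.00050399] diam 0.044091432374289995 0.045033491611239006
```

>>> {"api": "carry_out", "payload": {
  "motion": [0.03, 0, 0, 0, 0, 0, 40, 0.07, 0.0015, 0, 0, 0, 0, 40, 0.11, 0.0015, 0, 0, 0, 0, 40, 0.14, 0.0015, 0, 0, 0, 0, 40, 0.152, 0.0015, 0, 0, 0, 0, 40]
}}

```text
time_s: 21.28
eef_pos: [0.5605, -0.3217, 0.2592]
tcp_rot: [180.0, -0.1, 7.2]
force: [0.1, -0.2, -2.9]
gripper_width: 0.523
grip_force: 32.0
```

>>> {"api": "carry_out", "payload": {
  "motion": [0, 0, 0.05, 0, 0, 0, 40, 0, 0, 0.12, 0, 0, 0, 40, 0, 0, 0.19, 0, 0, 0, 40, 0, 0, 0.25, 0, 0, 0, 40, 0, 0, 0.28, 0, 0, 0, 40]
}}

```text
time_s: 21.7
eef_pos: [0.5563, -0.321, 0.143]
tcp_rot: [-179.8, 0.3, 7.1]
force: [-1.2, 0.7, -3.4]
gripper_width: 0.525
grip_force: 32.0
```

>>> {"api": "carry_out", "payload": {
  "motion": [0, 0, 0, 0, 0, 0, 40, 0, 0, 0.005, 0, 0, 0, 40, 0, 0, 0.01, 0, 0, 0, 40, 0, 0, 0.015, 0, 0, 0, 40, 0, 0, 0.02, 0, 0, 0, 40]
}}

```text
time_s: 22.12
eef_pos: [0.5594, -0.3234, 0.1411]
tcp_rot: [179.9, -0.2, 7.1]
force: [0.3, -0.0, -2.6]
gripper_width: 0.525
grip_force: 32.0
```

>>> {"api": "carry_out", "payload": {
  "motion": [0, 0, 0, 0, 0, 0, 40, 0, 0, 0, 0, 0, 0, 40, 0, 0, 0.005, 0, 0, 0, 40, 0, 0, 0.01, 0, 0, 0, 40, 0, 0, 0.015, 0, 0, 0, 40]
}}

```text
time_s: 22.53
eef_pos: [0.5582, -0.3226, 0.1331]
tcp_rot: [180.0, -0.0, 7.1]
force: [-0.4, 0.0, -1.7]
gripper_width: 0.526
grip_force: 32.0
```

>>> {"api": "carry_out", "payload": {
  "motion": [0, 0, 0.005, 0, 0, 0, 40, 0, 0, 0.01, 0, 0, 0, 40, 0, 0, 0.015, 0, 0, 0, 40, 0, 0, 0.02, 0, 0, 0, 40, 0, 0, 0.02, 0, 0, 0, 40]
}}

```text
time_s: 22.95
eef_pos: [0.5579, -0.3224, 0.1244]
tcp_rot: [-180.0, 0.1, 7.1]
force: [-0.2, 0.0, -2.9]
gripper_width: 0.527
grip_force: 32.0
```

>>> {"api": "carry_out", "payload": {
  "motion": [0, 0, 0.008, 0, 0, 0, 40, 0, 0, 0.016, 0, 0, 0, 40, 0, 0, 0.024, 0, 0, 0, 40, 0, 0, 0.032, 0, 0, 0, 40, 0, 0, 0.04, 0, 0, 0, 40]
}}

```text
time_s: 23.37
eef_pos: [0.5581, -0.3226, 0.1087]
tcp_rot: [-180.0, 0.0, 7.1]
force: [-0.3, 0.2, -3.6]
gripper_width: 0.524
grip_force: 32.0
```

>>> {"api": "carry_out", "payload": {
  "motion": [0, 0, 0.008, 0, 0, 0, 40, 0, 0, 0.016, 0, 0, 0, 40, 0, 0, 0.024, 0, 0, 0, 40, 0, 0, 0.032, 0, 0, 0, 40, 0, 0, 0.036, 0, 0, 0, 40]
}}

```text
time_s: 23.78
eef_pos: [0.558, -0.3225, 0.0941]
tcp_rot: [-180.0, 0.0, 7.1]
force: [-0.6, 0.4, -3.4]
gripper_width: 0.519
grip_force: 32.0
```

>>> {"api": "carry_out", "payload": {
  "motion": [0, 0, 0.003, 0, 0, 0, 40, 0, 0, 0.006, 0, 0, 0, 40, 0, 0, 0.009, 0, 0, 0, 40, 0, 0, 0.012, 0, 0, 0, 40, 0, 0, 0.014, 0, 0, 0, 40]
}}

```text
time_s: 24.2
eef_pos: [0.5583, -0.3227, 0.0891]
tcp_rot: [180.0, -0.0, 7.1]
force: [-0.2, 0.4, -3.3]
gripper_width: 0.527
grip_force: 32.0
```

>>> {"api": "carry_out", "payload": {
  "motion": [0, 0, 0.002, 0, 0, 0, 40, 0, 0, 0.004, 0, 0, 0, 40, 0, 0, 0.006, 0, 0, 0, 40, 0, 0, 0.007, 0, 0, 0, 40, 0, 0, 0.007, 0, 0, 0, 40]
}}

```text
time_s: 24.62
eef_pos: [0.5582, -0.3226, 0.0862]
tcp_rot: [-180.0, 0.0, 7.1]
force: [0.4, -0.0, -2.8]
gripper_width: 0.52
grip_force: 32.0
```

>>> {"api": "carry_out", "payload": {
  "motion": [0, 0, 0.0015, 0, 0, 0, 40, 0, 0, 0.003, 0, 0, 0, 40, 0, 0, 0.0045, 0, 0, 0, 40, 0, 0, 0.005, 0, 0, 0, 40, 0, 0, 0.005, 0, 0, 0, 40]
}}

```text
time_s: 25.03
eef_pos: [0.5582, -0.3226, 0.0842]
tcp_rot: [-180.0, 0.0, 7.1]
force: [-0.5, 0.2, -2.5]
gripper_width: 0.525
grip_force: 32.0
```

>>> {"api": "carry_out", "payload": {
  "motion": [0, 0, 0.0015, 0, 0, 0, 40, 0, 0, 0.003, 0, 0, 0, 40, 0, 0, 0.0045, 0, 0, 0, 40, 0, 0, 0.005, 0, 0, 0, 40, 0, 0, 0.005, 0, 0, 0, 40]
}}

```text
time_s: 25.45
eef_pos: [0.5586, -0.3226, 0.0839]
tcp_rot: [180.0, -0.0, 7.1]
force: [-2.8, 3.0, 7.0]
gripper_width: 0.525
grip_force: 32.6
```

The drum is seated on the board. Release gently and withdraw straight up.

>>> {"api": "carry_out", "payload": {
  "motion": [0, 0, -0.002, 0, 0, 0, 44, 0, 0, -0.002, 0, 0, 0, 48, 0, 0, -0.002, 0, 0, 0, 54, 0, 0, -0.002, 0, 0, 0, 60, 0, 0, -0.002, 0, 0, 0, 66],
  "newtons": 20
}}

```text
time_s: 25.87
eef_pos: [0.5583, -0.3228, 0.0831]
tcp_rot: [180.0, -0.0, 7.1]
force: [-0.4, -0.2, 0.0]
gripper_width: 0.774
grip_force: 0.0
```

>>> {"api": "carry_out", "payload": {
  "motion": [0, 0, 0, 0, 0, 0, 70, 0, 0, -0.01, 0, 0, 0, 70, 0, 0, -0.03, 0, 0, 0, 70, 0, 0, -0.07, 0, 0, 0, 70, 0, 0, -0.12, 0, 0, 0, 70]
}}

```text
time_s: 26.28
eef_pos: [0.5572, -0.322, 0.1306]
tcp_rot: [-179.9, 0.1, 7.1]
force: [-0.7, -0.1, -0.0]
gripper_width: 0.821
grip_force: 0.0
```

>>> {"api": "carry_out", "payload": {
  "motion": [0, 0, -0.08, 0, 0, 0, 70, 0, 0, -0.16, 0, 0, 0, 70, 0, 0, -0.24, 0, 0, 0, 70, 0, 0, -0.26, 0, 0, 0, 70, 0, 0, -0.26, 0, 0, 0, 70]
}}

```text
time_s: 26.7
eef_pos: [0.5605, -0.3241, 0.2408]
tcp_rot: [179.7, -0.4, 7.1]
force: [0.0, -0.2, -0.5]
gripper_width: 0.82
grip_force: 0.0
```

>>> {"api": "carry_out", "payload": {
  "motion": [0, 0, 0, 0, 0, 0, 70, 0, 0, 0, 0, 0, 0, 70, 0, 0, 0, 0, 0, 0, 70, 0, 0, 0, 0, 0, 0, 70, 0, 0, 0, 0, 0, 0, 70]
}}

```text
time_s: 27.12
eef_pos: [0.5575, -0.3222, 0.2332]
tcp_rot: [-179.9, 0.1, 7.1]
force: [0.0, -0.7, 0.2]
gripper_width: 0.818
grip_force: 0.0
```

Run:
```python
from rig import bot
from h import *
s=bot.get_state();print(s['force'],s['eef_pos'],s['gripper_width'])
c=bot.capture('wrist');a=c['img'];T=wT(s,c)
def px(p):
    q=np.linalg.inv(T)@np.r_[p,1];q=c['K']@q[:3];return q[:2]/q[2]
u,v=px([.5579,-.3219,.094]);print('pred top',u,v, 'tip',px([.5579,-.3219,.07]))
dark=blobs(a,(int(u)-60,int(v)-60,int(u)+60,int(v)+60),lambda a:a.max(2)<45)
print(dark[:3])
for n,q,o in(('dark',dark[0][1],.094),):print(n,plane(c,q,o,T))
tip=blobs(a,(int(u)-20,int(v)-20,int(u)+20,int(v)+20),lambda a:a[:,:,0]>70);print('tip',tip[:2],plane(c,tip[0][1],.07,T) if tip else '')
```

```text
[ 0.03960713 -0.68853814  0.2498117 ] [ 0.5575268  -0.32217297  0.23323221] 0.817865752827021
pred top 318.48783087941206 228.83544720533538 tip [318.55439648 220.58713346]
[(2769, [319.0, 230.8]), (52, [339.6, 195.4]), (13, [339.4, 284.9])]
dark [ 0.55663735 -0.32239171  0.094     ]
tip [(397, [318.9, 221.0]), (1, [311.0, 230.0])] [ 0.55763466 -0.322178    0.07      ]
```

The post tip shows inside the bore, and the drum top lies within 2 mm of the post's axis. Handing in.

```bash
python3 -c "
from rig import bot
print(bot.sign_off())"
```

```text
the job is handed in; nothing more can be done
None
```

I handed the job in at about 27 s: the knob is unscrewed and standing in the tray, and the drum is home on the rack's middle post. The hand-in returned no verdict, so success is judged only from my own force and camera readings.

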